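# Bring the microphone boom round for voice operation

### The arm

A 6-joint arm with a two-finger parallel gripper is mounted at the origin on the work surface. World frame = base frame: x ahead of the robot, y to its left, z up, the work surface at z = 0. Lengths are in m, angles in degrees, forces in N, time in s.
With the tool pointing down it reaches from about 0.4 to 0.825 m from the base axis. Payload 7 kg.
Tool frame: the origin (TCP) lies midway between the tips of the shut fingers; the grasp point (between the pads) lies r.hold_point_z behind it (r.hold_point_z is the distance from the TCP to the grasp point, in m); z points along the fingers, x is the direction in which the jaws open and shut, and the axes are right-handed (so a half turn about z gives the same grasp; the last joint's range is limited). The gripper opens to 88 mm and grips with 3 to 60 N. Pads are 19 mm wide; open, the fingers measure 130 mm over their backs; the gripper's body (78 mm by 193 mm) begins 47 mm behind the grasp point.
Start: joints at [82.684, 20.546, 0.682, 0, -70.136, -16.507], TCP at [0.273, 0.617, 0.227] pointing down, gripper open.
Joint ranges: [-176.03, 176.03], [-82.01, 121.73], [-58.28, 71.71], [-173.87, 95.51], [-174.79, -0.11], [-173.66, 173.66]. Speed limits (degrees/s): [136.94, 136.94, 172.46, 180, 180, 180].

### API

Orientations are given as [roll, pitch, yaw] about the fixed x, y, z axes, in that order (R = Rz(yaw) Ry(pitch) Rx(roll)).
In Python, from plant import get_state, viewer, close_job, r gives the robot as it stands.
- The arm moves only by the tool apply_moves, never from a script. Its argument "plan" is a list of rows, each a list of 3 entries, a list of its own where there are three numbers: the closure in counts, from 0 (fully open) to 255 (shut), then the shift along the tool's x, y, z in units of 50 mm (1.0 is 50 mm), then the turn about the tool's z in units of 6 degrees (1.0 is 6 degrees). A call has 1 to 12 rows; each row shifts and turns the commanded pose from where the row before left it, along the tool's axes as they then stand; what a row does not reach is not made up. A row lasts 1/8 s, in which the tool goes at most 62.5 mm and 10.7 degrees, less where a joint would pass 70% of its speed; a pose out of reach is approached as far as the arm can. A call is refused whole if a number of a shift passes 1 or a number of a turn 1, either way. A call with a gripper value outside its range is refused whole. The fingers move at their own pace and stop on an object; "squeeze" is the grip in N (left out, the last holds). Time passes only in rows, so rows that do not move let the fingers close. It gives the time, the measured TCP pose, the force and the opening at its end, in the units of the state.
- get_state(): the state, without advancing time (a new reading comes with each control period).
- viewer.capture(name): name is "scene" or "top" or "wrist"; returns a dict with "frame" (400x640x3 uint8, blue, green, red), "K" (3x3 intrinsics, pixels), "R" (3x3) and "t" (3): a world point X has camera coordinates R X + t; the wrist camera has in their place "mount" (4x4, takes a point from camera to tool coordinates, whose origin is the TCP and whose axes are the tool frame's). Camera axes: x right, y down, z forward; pixel columns grow to the right and rows downward; lengths in m; the calibration is good to about 2 mm. A picture is of the moment at which its call begins: read the wrist's pose just before it. There is no depth.
- close_job(): hands the job in, once; it reports no verdict.
The state is a dict: "time_s": time; "joints": joint angles; "qd": joint speeds; "joint_torque": joint torques, N m; "tcp_pos": TCP position; "eef_rot": TCP orientation; "contact_force": force on the tool from outside, world axes, zero at the start; "moment": the same for the moment, N m; "gripper_width": finger opening in m.
Only numpy, scipy, OpenCV 4.12 (cv2) and the standard library are available. Lean on these libraries where they do the work, as an engineer would, in place of code of your own. Each camera call takes 0.05 s, during which the arm holds its last target.

### The job

Get the radio station ready for voice: first take the handheld radio that stands in the way of the microphone boom and stand it upright in the middle of its charging pad, setting it down without dropping it or letting it tip over. Then swing the boom round calmly until the microphone hangs directly in front of the transceiver's big tuning knob (left-right in line with it), and leave it there. The boom and its microphone must not bump the handheld radio, and the other things on the desk stay where they are.

Things in the scene. Friction and masses are not known exactly. Their poses are not given: they have to be found in the camera images.
- handheld: Black handheld two-way radio standing upright on the desk in the microphone's path: body 36 (x) x 58 (y) x 100 (z) mm, 0.15 to 0.31 kg. On its top a stub antenna, 14 mm thick, at y = +18 mm, reaching 120 mm above its foot, and a small knob at y = -14 mm reaching 110 mm. Origin at the centre of its foot, z up, display on the -x face.
- pad: Charging pad, fixed: flat square plate with aluminium edge and black rubber top, 120 x 120 mm, 8 mm thick, lying on the desk to the robot's right. Origin at the centre of its underside, z up.
- boom: Microphone boom: level arm turning on a fixed vertical post (24 mm column, 80 mm round foot). Origin on the hinge axis at the bar's mid-height, 215 mm above the desk; the arm points along its -x, z up. Seen from above it must turn counter-clockwise, by 0.6 to 1.4 rad, from its parked place to in front of the transceiver. Friction hinge (0.25 N m, damping 0.15 N m s/rad): stays where left.
- boom_grip (a point): Point in the middle of the boom's straight aluminium bar, 260 mm from the hinge axis, good to grip from above. Bar 14 mm wide, 18 mm tall (206 to 224 mm above the desk), level, clear on both sides from 25 to 300 mm from the hinge axis. x points along the bar towards the hinge, z up.
- microphone (a point): Studio microphone hanging straight down under the boom's end, rigidly fixed to it: 48 mm across the steel grille at the bottom, 110 mm long, black upper part. Its vertical axis is 320 mm from the hinge axis. Origin on that axis at its lower end, 70 mm above the desk; it sweeps the place where the handheld radio stands.
- knob (a point): Centre of the face of the big black tuning knob (54 mm across, 46 mm up, 30 mm proud) on the front of the fixed transceiver, a dark box 260 deep x 280 wide, 117 mm high; knob 30 mm right of the panel's middle. Axes: -x points straight out of the front (about to the robot), y along the panel, z up. In front of it means on the line along -x; the microphone's circle crosses it 40 to 170 mm out.
- key: Bystander: small steel morse paddle key, 60 x 55 mm, 37 mm high. Origin under its base.
- phone: Bystander: black phone lying flat, 150 x 72 x 9 mm. Origin under its middle.
- mug: Bystander: white mug, 82 mm across, 95 mm high, handle at its +y. Origin under its middle.
- tape: Bystander: yellow roll of tape lying flat, 60 mm across, 18 mm high. Origin under its middle.
- driver: Bystander: screwdriver lying on the desk, origin under its middle, lying along its x.
Things that resemble listed ones, but are neither listed nor needed, are in the scene too. Several things look just like the handheld: the one meant starts nearest to the robot's base. Of the things shaped like the pad, the aluminium one is meant.

How it is judged:
By the outcome, as a careful person would: the job done as asked, in the order asked, and still so for the second after the job is handed in, with the robot touching nothing.
It also fails if it takes over 64 s, if anything falls off the work surface, if the arm or the gripper's body presses on something with over 40 N, if the wrist force passes 120 N, or if a joint passes its speed limit or range.

## Working session

There is one attempt and no reset: what is moved stays moved. The work goes in short steps, Python scripts to look and compute and a tool call to move; the robot and the scene stay as the last step left them, time stands still between calls to the robot, and variables do not carry over. Pictures are saved under pics/ and viewed, and the job is handed in when it is done.

Besides the shell and the picture viewer there is one more tool, called after ">>>" as name([rows], argument=value, ...), one row to a line, values as JSON. apply_moves: Moves the arm, as the interface text tells. Its arguments: {"type":"object","properties":{"plan":{"type":"array","items":{"type":"array"}},"squeeze":{"type":"number"}},"required":["plan"]}

```bash
ls; mkdir -p pics; python3 - <<'E'
from plant import get_state, viewer, r
import cv2,pickle
print(get_state(), r.hold_point_z)
d={}
for n in("scene","top","wrist"):
    c=viewer.capture(n); d[n]=c; cv2.imwrite(f"pics/{n}0.png",c["frame"])
    print(n,{k:v for k,v in c.items() if k!="frame"})
pickle.dump(d,open("c0.pkl","wb"))
E
```

```text
pics
{'time_s': 0.0, 'joints': array([ 8.26834076e+01,  2.05903401e+01,  6.34722173e-01, -2.11929987e-02,
       -7.01354559e+01, -1.65070910e+01]), 'qd': array([ 0.0636053 ,  0.01343432,  0.01551836,  0.06616811, -0.04521113,
        0.08855128]), 'joint_torque': array([-1.30442904e-04, -5.82711482e+01,  2.93071997e+01,  6.99741215e+00,
        7.00251694e-03, -1.57603299e-04]), 'tcp_pos': array([0.27246781, 0.61703695, 0.22563887]), 'eef_rot': array([-1.79993222e+02, -9.29814641e-02, -1.13830906e+02]), 'contact_force': array([ 1.37226584, -0.02795549, -0.11677662]), 'moment': array([-0.05496603, -0.01325204,  0.03176888]), 'gripper_width': 0.08760934409382265} 0.0188
scene {'K': array([[375.86157968,   0.        , 321.59912836],
       [  0.        , 375.86157968, 201.85116723],
       [  0.        ,   0.        ,   1.        ]]), 'R': array([[ 0.61198547,  0.79082109,  0.00870553],
       [ 0.51087675, -0.38689684, -0.76766906],
       [-0.60372074,  0.47424976, -0.64078735]]), 't': array([-0.28708127, -0.13956473,  1.47066304])}
top {'K': array([[396.63895268,   0.        , 314.07178839],
       [  0.        , 396.63895268, 204.35305672],
       [  0.        ,   0.        ,   1.        ]]), 'R': array([[-0.02048876, -0.99977368,  0.0057277 ],
       [-0.99399513,  0.01975375, -0.10762656],
       [ 0.10748905, -0.00789844, -0.99417489]]), 't': array([-0.0282593 ,  0.53551959,  1.25003604])}
wrist {'K': array([[352.58697383,   0.        , 315.9712101 ],
       [  0.        , 352.58697383, 205.05753749],
       [  0.        ,   0.        ,   1.        ]]), 'mount': array([[ 9.99999906e-01,  1.38459079e-04,  4.11794911e-04,
        -6.59211450e-05],
       [-2.54806141e-04,  9.54631089e-01,  2.97790898e-01,
        -8.18856707e-02],
       [-3.51880371e-04, -2.97790975e-01,  9.54631034e-01,
        -1.59757720e-01],
       [ 0.00000000e+00,  0.00000000e+00,  0.00000000e+00,
         1.00000000e+00]])}
```

View pics/top0.png

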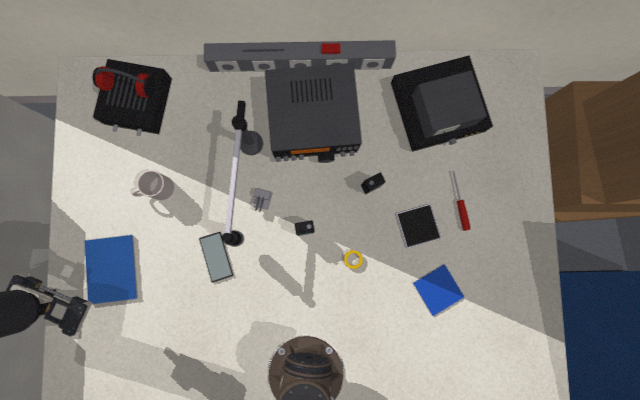

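View pics/scene0.png

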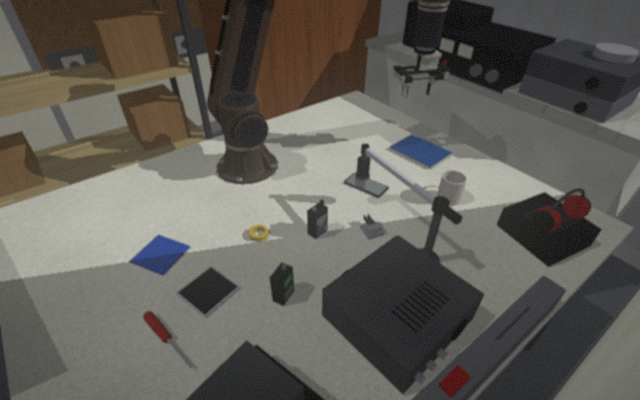

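View pics/wrist0.png

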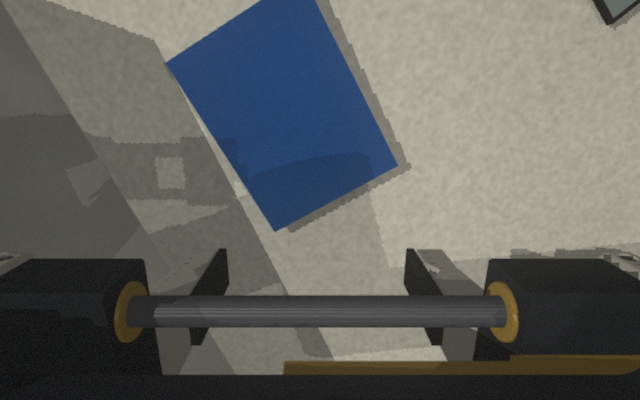

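```bash
cat > h.py <<'E'
import numpy as np,cv2,pickle
from scipy.spatial.transform import Rotation as Ro
def ray(c,uv):
    return np.linalg.inv(c["K"])@np.array([uv[0],uv[1],1.])
def onplane(c,uv,z):
    if "R" in c: R=c["R"].T; o=-R@c["t"]
    else:
        T=c["T"]; R=T[:3,:3]; o=T[:3,3]
    d=R@ray(c,uv); return o+d*(z-o[2])/d[2]
def proj(c,X):
    if "R" in c: p=c["R"]@X+c["t"]
    else: p=np.linalg.inv(c["T"])@np.r_[X,1]; p=p[:3]
    q=c["K"]@p; return q[:2]/q[2]
def snap(n,name):
    from plant import get_state, viewer
    s=get_state(); c=dict(viewer.capture(n))
    if n=="wrist":
        T=np.eye(4);T[:3,:3]=Ro.from_euler("xyz",s["eef_rot"],degrees=True).as_matrix();T[:3,3]=s["tcp_pos"]
        c["T"]=T@c["mount"]
    cv2.imwrite(f"pics/{name}.png",c["frame"]); pickle.dump(c,open(f"{name}.pkl","wb")); return s,c
def crop(c,x0,y0,x1,y1,f,name):
    cv2.imwrite(f"pics/{name}.png",cv2.resize(c["frame"][y0:y1,x0:x1],None,fx=f,fy=f,interpolation=cv2.INTER_CUBIC))
E
python3 - <<'E'
from h import *
d=pickle.load(open("c0.pkl","rb"));t=d["top"]
for n,uv,z in [("hinge",(240,122),.224),("mic",(233,238),.2),("hand top",(305,228),.1),("hand2",(373,183),.1),("pad",(417,225),.008),("knob",(325,157),.046),("tape",(353,259),.018),("mug",(151,183),.095),("key",(261,198),.03),("phone",(216,257),.009),("trxL",(275,160),.117),("trxR",(358,152),.117)]:
    X=onplane(t,uv,z);print(n,X.round(3),np.hypot(*X[:2]).round(3))
crop(t,200,90,400,280,4,"topcrop")
crop(t,380,190,460,260,8,"padcrop")
crop(d["scene"],230,140,400,310,4,"scrop")
E
```

```text
hinge [0.749 0.164 0.224] 0.767
mic [0.427 0.188 0.2  ] 0.467
hand top [ 0.456 -0.01   0.1  ] 0.456
hand2 [ 0.589 -0.22   0.1  ] 0.629
pad [ 0.463 -0.374  0.008] 0.595
knob [ 0.686 -0.077  0.046] 0.69
tape [ 0.357 -0.16   0.018] 0.392
mug [0.604 0.46  0.095] 0.759
key [0.559 0.132 0.03 ] 0.574
phone [0.373 0.28  0.009] 0.466
trxL [0.663 0.077 0.117] 0.668
trxR [ 0.683 -0.175  0.117] 0.705
```

View pics/topcrop.png

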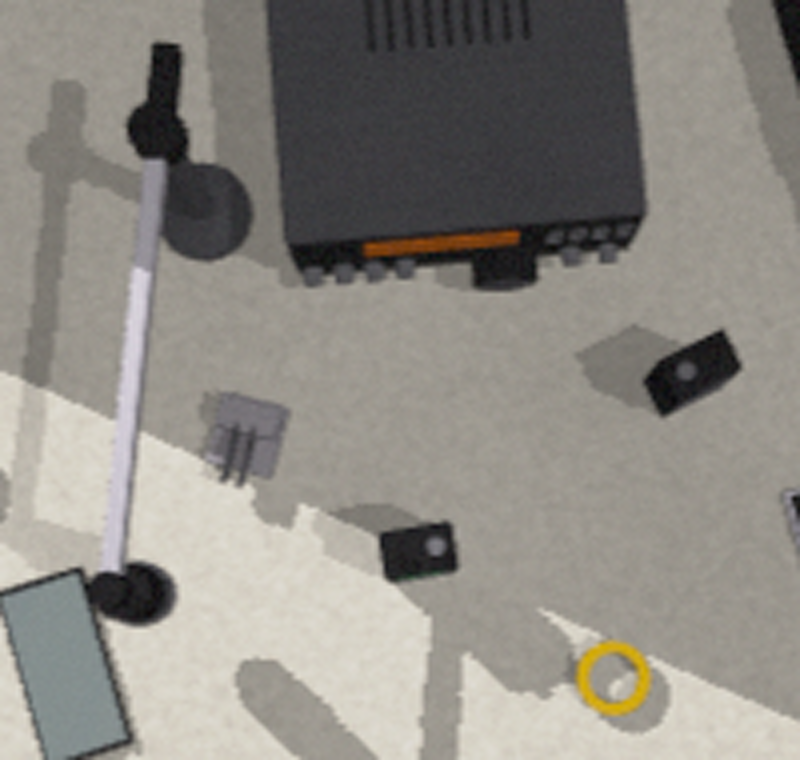

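View pics/padcrop.png

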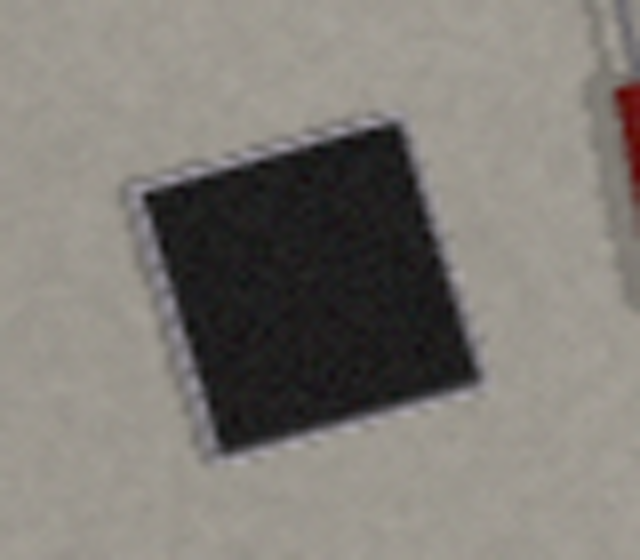

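View pics/scrop.png

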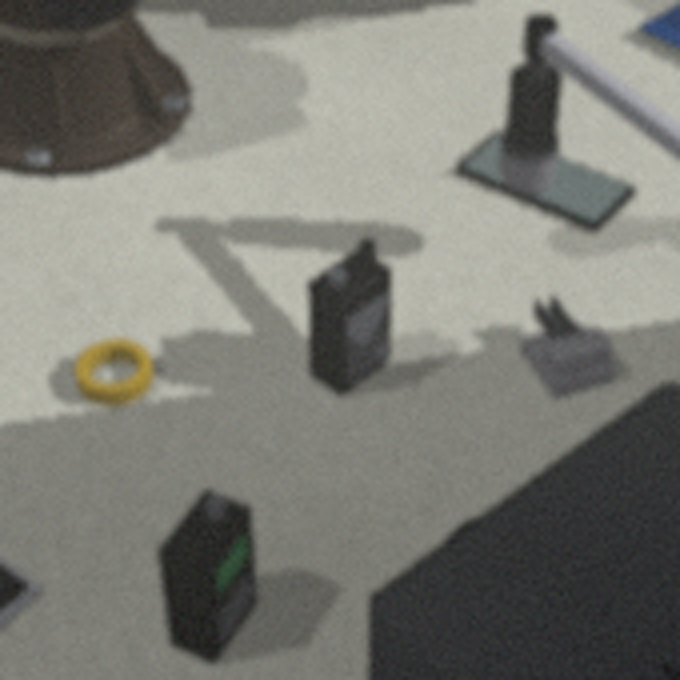

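>>> apply_moves([
  [0,[0,0,-1],1],
  [0,[0,0,-1],1],
  [0,[0,0,0],1],
  [0,[0,0,0],1],
  [0,[0,0,0],1],
  [0,[0,0,0],1],
  [0,[0,0,0],1],
  [0,[0,0,0],1],
  [0,[0,0,0],1],
  [0,[0,0,0],0.4],
  [0,[0,0,0],0],
])

```text
time_s: 1.52
tcp_pos: [0.2726, 0.6173, 0.3262]
eef_rot: [-180.0, -0.0, -170.2]
contact_force: [-0.8, 0.2, -0.3]
gripper_width: 0.0881
```

```bash
cat >> h.py <<'E'
def go(X,yaw=None):
    from plant import get_state
    s=get_state(); R=Ro.from_euler("xyz",s["eef_rot"],degrees=True).as_matrix()
    print("t",s["time_s"],"tcp",s["tcp_pos"].round(4),"rot",s["eef_rot"].round(2),"F",s["contact_force"].round(1),"w",round(s["gripper_width"],4),"j",s["joints"].round(1))
    u=R.T@(np.array(X)-s["tcp_pos"])/.05
    print("units",u.round(3), "n",np.abs(u).max().round(2))
    if yaw is not None: print("turn units", -(((yaw-s["eef_rot"][2])+180)%360-180)/6)
E
python3 -c "
from h import *
go([.45,-.01,.33],-170)"
```

```text
t 1.525 tcp [0.2726 0.6173 0.3262] rot [-1.7997e+02 -2.0000e-02 -1.7020e+02] F [-0.8  0.2 -0.3] w 0.0881 j [ 82.7  18.2  10.1  -0.  -81.9 -72.9]
units [ -1.362 -12.968  -0.069] n 12.97
turn units -0.034075880682119454
```

>>> apply_moves([
  [0,[-0.1,-1,0],0],
  [0,[-0.1,-1,0],0],
  [0,[-0.1,-1,0],0],
  [0,[-0.1,-1,0],0],
  [0,[-0.1,-1,0],0],
  [0,[-0.1,-1,0],0],
  [0,[-0.1,-1,0],0],
  [0,[-0.1,-1,0],0],
  [0,[-0.1,-1,0],0],
  [0,[-0.1,-1,0],0],
  [0,[-0.1,-1,0],0],
  [0,[-0.26,-1,0],0],
])

```text
time_s: 3.02
tcp_pos: [0.4415, 0.0361, 0.3271]
eef_rot: [180.0, 0.1, -170.1]
contact_force: [0.8, 2.0, 0.7]
gripper_width: 0.0878
```

>>> apply_moves([
  [0,[0,-0.97,0],0],
  [0,[0,0,0],0],
  [0,[0,0,0],0],
])

```text
time_s: 3.4
tcp_pos: [0.4497, -0.0102, 0.3265]
eef_rot: [180.0, 0.0, -170.2]
contact_force: [0.3, -0.4, -0.0]
gripper_width: 0.0874
```

```bash
python3 -c "
from h import *
s,c=snap('wrist','w1')
go([.45,-.01,.33],-170)"
```

```text
t 3.45 tcp [ 0.4497 -0.0096  0.3266] rot [ 1.7999e+02  1.0000e-02 -1.7018e+02] F [-0.7  0.4  0.3] w 0.0879 j [ 24.   -4.5 -16.2  -0.  -78.3 -14.2]
units [-0.005 -0.008 -0.069] n 0.07
turn units -0.030808131860543615
```

View pics/w1.png

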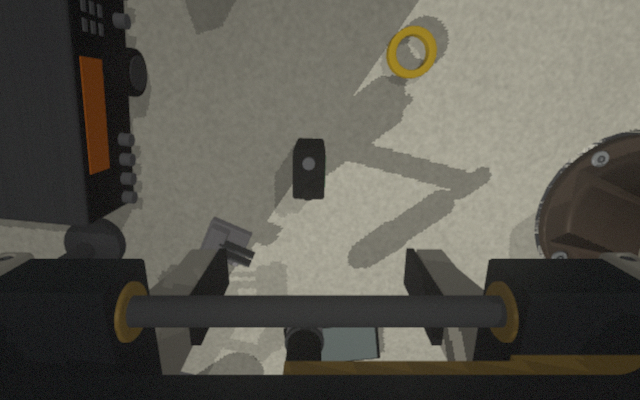

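```bash
python3 - <<'E'
from h import *
c=pickle.load(open("w1.pkl","rb"))
crop(c,270,110,350,220,7,"w1c")
for n,uv,z in [("knob",(309,163),.11),("mid",(309,168),.1),("tape",(412,52),.018),("tknobface",(147,73),.046)]: print(n,onplane(c,uv,z).round(4))
t=pickle.load(open("c0.pkl","rb"))["top"]; print(onplane(t,(308.5,226.5),.11))
g=cv2.cvtColor(c["frame"],cv2.COLOR_BGR2GRAY)[110:215,275:350]
m=(g<60).astype(np.uint8)
k,l,st,ce=cv2.connectedComponentsWithStats(m)
i=1+st[1:,4].argmax();print(st[i],ce[i])
cs,_=cv2.findContours((l==i).astype(np.uint8),0,1)
print((cv2.approxPolyDP(max(cs,key=cv2.contourArea),2,True)[:,0]+[275,110]).tolist())
E
```

```text
knob [ 0.4599 -0.0202  0.11  ]
mid [ 0.4588 -0.0128  0.1   ]
tape [ 0.3569 -0.1599  0.018 ]
tknobface [ 0.6635 -0.0811  0.046 ]
[ 0.45958007 -0.02033022  0.11      ]
[  18   28   32   62 1709] [33.54593329 59.13282621]
[[300, 138], [293, 150], [293, 195], [305, 199], [320, 198], [323, 196], [323, 141]]
```

View pics/w1c.png

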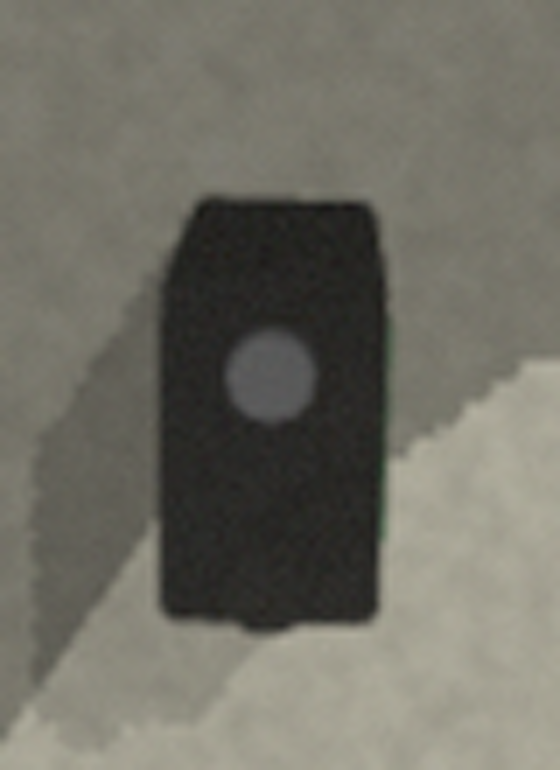

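```bash
python3 - <<'E'
from h import *
c=pickle.load(open("w1.pkl","rb"))
for n,uv,z in [("BL",(292.9,198.),.1),("BR",(324,198.5),.1),("Lmid",(293.1,170),.1),("Rmid",(325,170),.1),("TL",(293,149),.1),("TR",(325,150),.1),("knob",(308.7,163.7),.11)]: print(n,onplane(c,uv,z).round(4))
go([.4575,-.006,.13],-170.2)
E
```

```text
BL [0.4712 0.0246 0.1   ]
BR [0.4362 0.0192 0.1   ]
Lmid [ 0.4759 -0.0075  0.1   ]
Rmid [ 0.4409 -0.0135  0.1   ]
TL [ 0.4795 -0.0306  0.1   ]
TR [ 0.4448 -0.0354  0.1   ]
knob [ 0.46   -0.0193  0.11  ]
t 3.45 tcp [ 0.4497 -0.0096  0.3266] rot [ 1.7999e+02  1.0000e-02 -1.7018e+02] F [-0.7  0.4  0.3] w 0.0879 j [ 24.   -4.5 -16.2  -0.  -78.3 -14.2]
units [-0.166  0.044  3.931] n 3.93
turn units 0.0025252014727878227
```

>>> apply_moves([
  [0,[-0.18,0.05,0.9],0],
  [0,[0,0,0.9],0],
  [0,[0,0,0.9],0],
  [0,[0,0,0.7],0],
  [0,[0,0,0.5],0],
  [0,[0,0,0.4],0],
  [0,[0,0,0.4],0],
  [0,[0,0,0.3],0],
  [0,[0,0,0.3],0],
  [0,[0,0,0],0],
])

```text
time_s: 4.7
tcp_pos: [0.4575, -0.0052, 0.0609]
eef_rot: [-180.0, -0.1, -170.1]
contact_force: [-0.5, -0.3, -0.0]
gripper_width: 0.0876
```

```bash
python3 -c "
from h import *
s,c=snap('wrist','w2')
go([.458,-.0057,.061],-170)"
```

```text
t 4.75 tcp [ 0.4581 -0.0052  0.0615] rot [-1.7998e+02 -5.0000e-02 -1.7010e+02] F [-0.1 -0.9 -0.2] w 0.0873 j [ 24.1  10.8 -38.3   0.  -41.  -14.2]
units [ 0.003 -0.01   0.011] n 0.01
turn units -0.016250462986301766
```

View pics/w2.png

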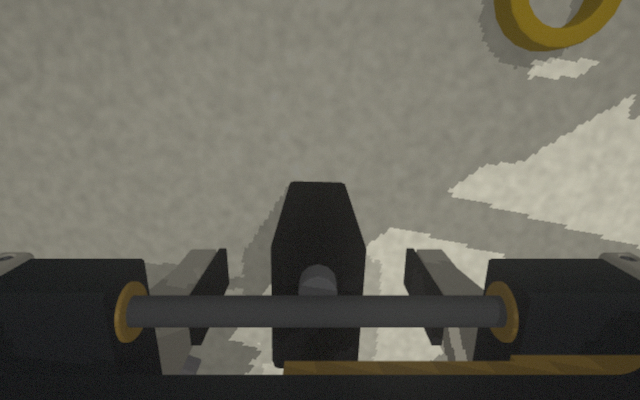

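>>> apply_moves([
  [120,[0,0,0],0],
  [180,[0,0,0],0],
  [200,[0,0,0],0],
  [200,[0,0,0],0],
  [200,[0,0,0],0],
  [200,[0,0,0],0],
  [200,[0,0,0],0],
], squeeze=25)

```text
time_s: 5.62
tcp_pos: [0.4582, -0.0062, 0.0615]
eef_rot: [-180.0, -0.0, -170.2]
contact_force: [-0.5, -0.2, 0.3]
gripper_width: 0.0362
```

>>> apply_moves([
  [200,[0,0,-0.15],0],
  [200,[0,0,-0.3],0],
  [200,[0,0,-0.4],0],
  [200,[0,0,-0.4],0],
  [200,[0,0,-0.4],0],
  [200,[0,0,-0.3],0],
  [200,[0,0,-0.15],0],
  [200,[0,0,0],0],
])

```text
time_s: 6.62
tcp_pos: [0.4582, -0.006, 0.1668]
eef_rot: [180.0, 0.0, -170.2]
contact_force: [0.4, -0.2, -2.8]
gripper_width: 0.036
```

```bash
python3 - <<'E'
from h import *
t=pickle.load(open("c0.pkl","rb"))["top"]
# pad black rubber + outer: corners in top crop /8 + (380,190)
x0,y0=380,190
P=np.array([(128,187),(405,112),(483,383),(213,462)])/8.+[x0,y0]
W=np.array([onplane(t,p,.008) for p in P]); print(W.round(4),W.mean(0),[np.linalg.norm(W[i]-W[i-1]).round(4) for i in range(4)])
hsv=cv2.cvtColor(t["frame"],cv2.COLOR_BGR2GRAY)[190:260,380:460]
cs,_=cv2.findContours((hsv<70).astype(np.uint8),0,1);k=max(cs,key=cv2.contourArea)
rc=cv2.minAreaRect(k);print(rc, onplane(t,np.array(rc[0])+[x0,y0],.008))
for i in range(4): 
  d=W[i]-W[i-1]; print(np.degrees(np.arctan2(d[1],d[0])))
s,c=snap("wrist","w3"); go([.463,-.374,.2],-170)
E
```

```text
[[ 0.5021 -0.3068  0.008 ]
 [ 0.5307 -0.4219  0.008 ]
 [ 0.4192 -0.4479  0.008 ]
 [ 0.3896 -0.3365  0.008 ]] [ 0.4603937  -0.37827164  0.008     ] [np.float64(0.1164), np.float64(0.1186), np.float64(0.1144), np.float64(0.1153)]
((38.5, 35.500003814697266), (34.00283432006836, 33.236572265625), 73.3007583618164) [ 0.46092475 -0.3785934   0.008     ]
14.797379932653136
-76.05356392606353
-166.86991992450632
104.91105065211458
t 6.675 tcp [ 0.458  -0.0061  0.1663] rot [ 1.7999e+02 -1.0000e-02 -1.7023e+02] F [-0.1 -0.  -2.1] w 0.0359 j [ 24.    2.8 -30.6  -0.  -56.6 -14.2]
units [ 1.15  -7.268 -0.675] n 7.27
turn units -0.03823551192701302
```

View pics/w3.png

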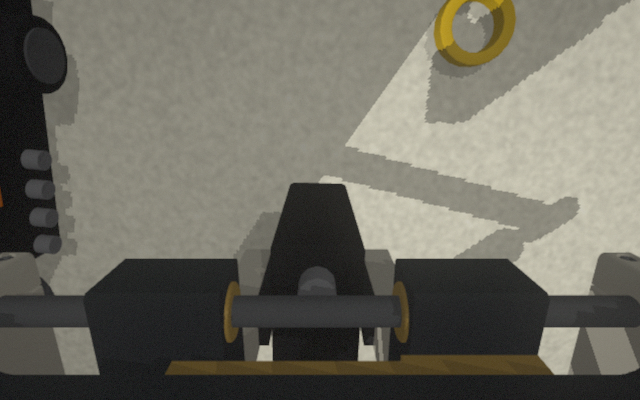

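>>> apply_moves([
  [200,[0.06,-0.4,0],0],
  [200,[0.12,-0.75,0],0],
  [200,[0.13,-0.8,0],0],
  [200,[0.13,-0.8,0],0],
  [200,[0.13,-0.8,0],0],
  [200,[0.12,-0.75,0],0],
  [200,[0.06,-0.4,0],-0.35],
  [200,[0.02,-0.12,0],-0.35],
  [200,[0,0,0],0],
  [200,[0,0,0],0],
])

```text
time_s: 7.92
tcp_pos: [0.4611, -0.2498, 0.166]
eef_rot: [180.0, -0.1, -166.1]
contact_force: [-0.3, -0.2, -2.3]
gripper_width: 0.036
```

```bash
python3 - <<'E'
from h import *
s,c=snap("wrist","w4"); go([.461,-.378,.1665],-166)
crop(c,120,0,520,300,2,"w4c")
g=cv2.cvtColor(c["frame"],cv2.COLOR_BGR2GRAY)
W=np.array([proj(c,np.array([*p,.008])) for p in [(.5021,-.3068),(.5307,-.4219),(.4192,-.4479),(.3896,-.3365)]]);print(W)
E
```

```text
t 7.975 tcp [ 0.4613 -0.2497  0.1662] rot [ 1.7998e+02 -3.0000e-02 -1.6604e+02] F [-0.1  0.3 -2.1] w 0.036 j [ -7.    9.3 -23.1  -0.  -57.7  20.9]
units [ 0.625 -2.489 -0.006] n 2.49
turn units -0.006336850835599724
[[286.89176928 114.52515919]
 [283.11167841 -43.53765535]
 [430.83840256 -41.01565154]
 [420.15494952 112.50775893]]
```

View pics/w4c.png

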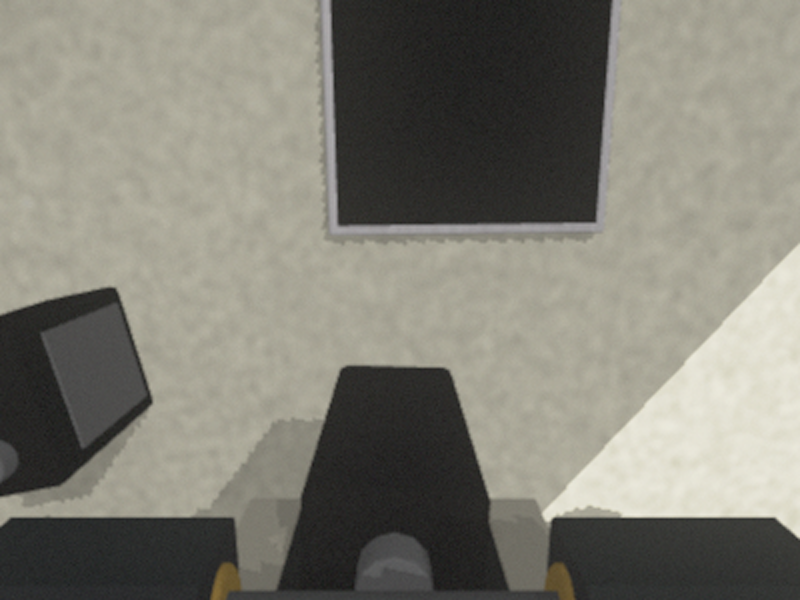

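```bash
python3 - <<'E'
from h import *
c=pickle.load(open("w4.pkl","rb"))
A=onplane(c,(120+331/2,233/2),.008)[:2];B=onplane(c,(120+602/2,230/2),.008)[:2]
d=B-A;L=np.linalg.norm(d);e=d/L;n=np.array([-e[1],e[0]]); 
print(A,B,L,np.degrees(np.arctan2(d[1],d[0])))
for s in(1,-1): print((A+B)/2+s*.06*n)
E
```

```text
[ 0.50291811 -0.3048693 ] [ 0.38819331 -0.33467483] 0.11853332586412095 -165.43650167788755
[ 0.46064288 -0.37784424]
[ 0.43046854 -0.26169989]
```

>>> apply_moves([
  [200,[0.08,-0.3,0],0],
  [200,[0.16,-0.65,0],0],
  [200,[0.16,-0.65,0],0],
  [200,[0.15,-0.6,0],0],
  [200,[0.08,-0.29,0.1],0],
  [200,[0.01,0,0.4],0],
  [200,[0,0,0.4],0],
  [200,[0,0,0.4],0],
  [200,[0,0,0.3],0],
  [200,[0,0,0.15],0],
  [200,[0,0,0.05],0],
  [200,[0,0,0],0],
])

```text
time_s: 9.48
tcp_pos: [0.4607, -0.3788, 0.077]
eef_rot: [-180.0, 0.0, -166.0]
contact_force: [0.6, -0.6, -1.3]
gripper_width: 0.0358
```

```bash
python3 - <<'E'
from h import *
go([.4605,-.378,.0695],-166)
E
```

```text
t 9.475 tcp [ 0.4607 -0.3788  0.077 ] rot [-1.7997e+02  2.0000e-02 -1.6601e+02] F [ 0.6 -0.6 -1.3] w 0.0358 j [-20.7  21.  -20.2   0.  -48.8  34.6]
units [0.001 0.017 0.149] n 0.15
turn units -0.001995075834287263
```

>>> apply_moves([
  [200,[0,0,0.05],0],
  [200,[0,0,0.05],0],
  [200,[0,0,0.03],0],
  [200,[0,0,0],0],
])

```text
time_s: 9.98
tcp_pos: [0.4604, -0.3786, 0.0699]
eef_rot: [180.0, -0.0, -166.0]
contact_force: [-0.9, -0.5, -2.2]
gripper_width: 0.0361
```

>>> apply_moves([
  [200,[0,0,0.02],0],
  [200,[0,0,0],0],
])

```text
time_s: 10.22
tcp_pos: [0.4606, -0.3788, 0.0696]
eef_rot: [-180.0, 0.0, -166.0]
contact_force: [-1.8, 1.0, 2.5]
gripper_width: 0.0361
```

>>> apply_moves([
  [200,[0,0,0.02],0],
  [200,[0,0,0],0],
])

```text
time_s: 10.48
tcp_pos: [0.4606, -0.379, 0.0695]
eef_rot: [-179.9, 0.0, -166.0]
contact_force: [-3.3, 2.5, 10.4]
gripper_width: 0.0361
```

>>> apply_moves([
  [200,[0,0,-0.02],0],
  [145,[0,0,0],0],
  [130,[0,0,0],0],
  [100,[0,0,0],0],
  [50,[0,0,0],0],
  [0,[0,0,0],0],
  [0,[0,0,0],0],
  [0,[0,0,0],0],
])

```text
time_s: 11.48
tcp_pos: [0.4604, -0.3787, 0.0691]
eef_rot: [180.0, -0.0, -166.0]
contact_force: [-0.4, 0.3, 0.2]
gripper_width: 0.0852
```

>>> apply_moves([
  [0,[0,0,-0.2],0],
  [0,[0,0,-0.4],0],
  [0,[0,0,-0.8],0],
  [0,[0,0,-1],0],
  [0,[0,0,-1],0],
  [0,[0,0,-1],0],
  [0,[0,0,-0.9],0],
  [0,[0,0,0],0],
])

```text
time_s: 12.48
tcp_pos: [0.4616, -0.3796, 0.3394]
eef_rot: [-179.7, 0.3, -166.0]
contact_force: [0.1, -0.9, -0.7]
gripper_width: 0.0876
```

```bash
python3 - <<'E'
from h import *
s,c=snap("top","t5"); go([.46,-.378,.33],-90)
crop(c,200,90,460,280,3,"t5c")
s,c=snap("scene","s5");crop(c,130,180,330,330,4,"s5c")
E
```

```text
t 12.525 tcp [ 0.4609 -0.3789  0.3366] rot [-179.85    0.2  -166.02] F [ 0.9  0.5 -0.6] w 0.0876 j [-20.7  10.1   0.7   0.  -80.3  34.6]
units [0.013 0.021 0.133] n 0.13
turn units -12.670362559333464
```

View pics/t5c.png

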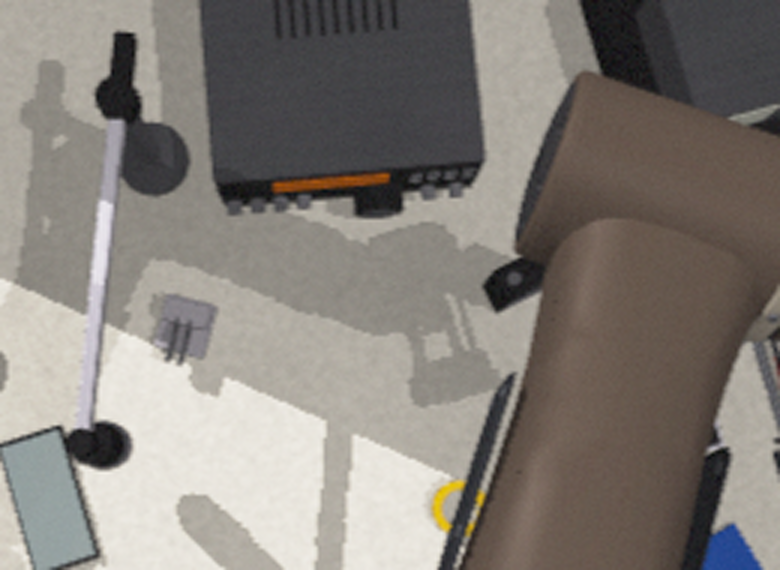

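View pics/s5c.png

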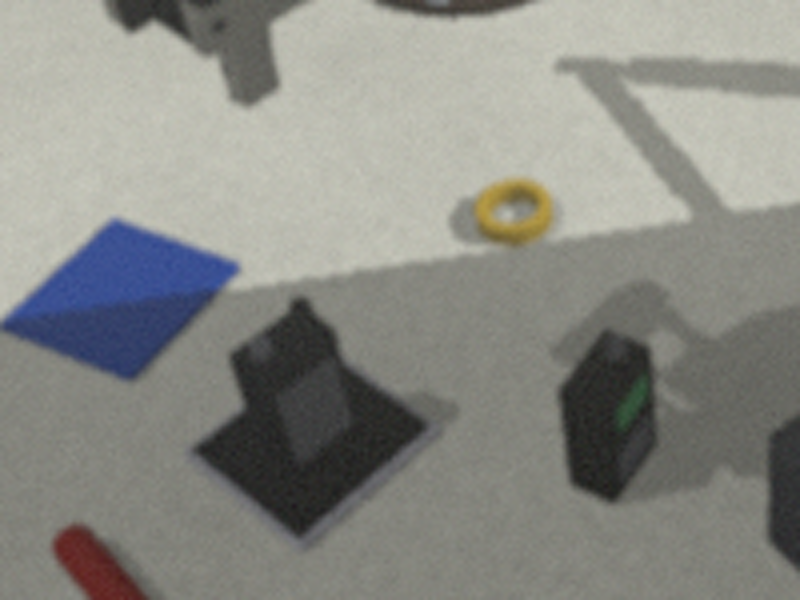

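```bash
python3 - <<'E'
from h import *
t=pickle.load(open("c0.pkl","rb"));s=t["scene"];t=t["top"]
q=lambda x,y:(200+x/4,90+y/4)
A=onplane(t,q(288,241),.117);B=onplane(t,q(645,212),.117)
d=(B-A)[:2];L=np.linalg.norm(d);print("front",A.round(4),B.round(4),L.round(4)); e=d/L
f=np.array([e[1],-e[0]]);f=-f if f[0]>0 else f   # outward
print("right",e,"out",f,"yaw",np.degrees(np.arctan2(f[1],f[0])))
M=(A+B)[:2]/2;K=M+.03*e+.03*f;print("knob face",K)
print("knob img",onplane(t,q(505,280),.046),onplane(t,q(473,270),.046),onplane(t,q(537,270),.046))
# back edge for yaw check
# hinge
for n,p,z in [("cap",q(156,130),.24),("foot",q(205,212),.008),("micjoint",q(110,595),.224),("micbody",q(143,594),.18),("barA",q(154,160),.224),("barB",q(113,570),.224)]:
  print(n,onplane(t,p,z).round(4))
crop(t,225,85,265,250,4,"x")
crop(t,220,95,270,160,10,"hc"); crop(t,210,215,260,260,12,"mc")
E
```

```text
front [0.6935 0.0863 0.117 ] [ 0.7109 -0.1863  0.117 ] 0.2732
right [ 0.06374888 -0.99796597] out [-0.99796597 -0.06374888] yaw -176.34497982332155
knob face [ 0.67419622 -0.08185233]
knob img [ 0.67588914 -0.08108898  0.046     ] [ 0.68458601 -0.05550067  0.046     ] [ 0.68359687 -0.1070738   0.046     ]
cap [0.7423 0.1642 0.24  ]
foot [0.7468 0.1658 0.008 ]
micjoint [0.425  0.1982 0.224 ]
micbody [0.4263 0.1843 0.18  ]
barA [0.7261 0.1685 0.224 ]
barB [0.4418 0.1962 0.224 ]
```

View pics/hc.png

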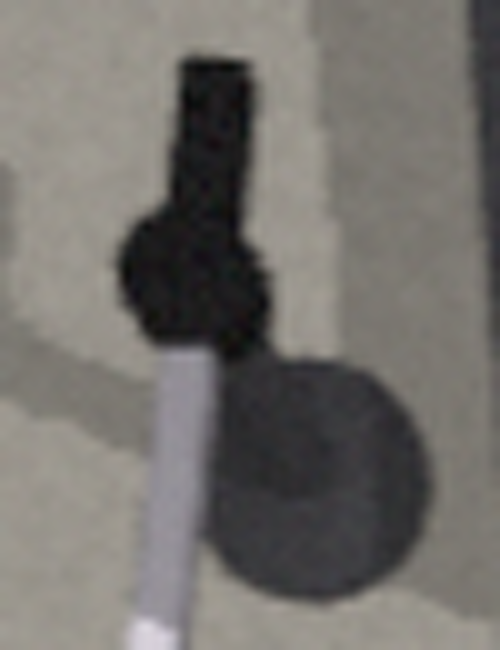

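View pics/mc.png

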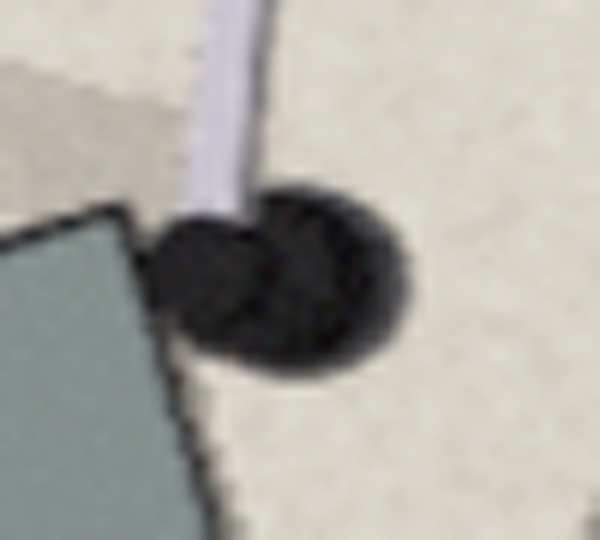

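>>> apply_moves([
  [0,[0,0,0],-1],
  [0,[0,0,0],-1],
  [0,[0,0,0],-1],
  [0,[0,0,0],-1],
  [0,[0,0,0],-1],
  [0,[0,0,0],-1],
  [0,[0,0,0],-1],
  [0,[0,0,0],-1],
  [0,[0,0,0],-1],
  [0,[0,0,0],-1],
  [0,[0,0,0],-1],
  [0,[0,0,0],-0.73],
])

```text
time_s: 14.08
tcp_pos: [0.4599, -0.3783, 0.3326]
eef_rot: [179.9, 0.1, -95.5]
contact_force: [0.1, -1.0, -0.8]
gripper_width: 0.0877
```

>>> apply_moves([
  [0,[0,0,0],0],
])

```text
time_s: 14.2
tcp_pos: [0.46, -0.3784, 0.3328]
eef_rot: [179.9, 0.0, -95.7]
contact_force: [0.0, -0.2, 0.2]
gripper_width: 0.0876
```

```bash
python3 - <<'E'
from h import *
go([.486,.10,.335],-95.6)
go([.486,.19,.335],-95.6)
E
```

```text
t 14.2 tcp [ 0.46   -0.3784  0.3328] rot [ 1.7988e+02  5.0000e-02 -9.5680e+01] F [ 0.  -0.2  0.2] w 0.0876 j [-20.7  10.3   0.4  -0.  -80.2 105. ]
units [-9.572  0.428 -0.035] n 9.57
turn units -0.012741885922816701
t 14.2 tcp [ 0.46   -0.3784  0.3328] rot [ 1.7988e+02  5.0000e-02 -9.5680e+01] F [ 0.  -0.2  0.2] w 0.0876 j [-20.7  10.3   0.4  -0.  -80.2 105. ]
units [-11.363   0.606  -0.033] n 11.36
turn units -0.012741885922816701
```

>>> apply_moves([
  [0,[-0.7,0.05,0],0],
  [0,[-1,0.05,0],0],
  [0,[-1,0.05,0],0],
  [0,[-1,0.05,0],0],
  [0,[-1,0.05,0],0],
  [0,[-1,0.05,0],0],
  [0,[-1,0.05,0],0],
  [0,[-1,0.05,0],0],
  [0,[-1,0.05,0],0],
  [0,[-1,0.05,0],0],
  [0,[-1,0.05,0],0],
  [0,[-0.66,0.05,0],0],
])

```text
time_s: 15.7
tcp_pos: [0.486, 0.1915, 0.3333]
eef_rot: [179.9, -0.0, -95.7]
contact_force: [-0.5, 0.4, 0.1]
gripper_width: 0.0878
```

>>> apply_moves([
  [0,[0,0,0],0],
  [0,[0,0,0],0],
])

```text
time_s: 15.95
tcp_pos: [0.4862, 0.1893, 0.3336]
eef_rot: [180.0, -0.0, -95.7]
contact_force: [-0.6, -0.3, 0.3]
gripper_width: 0.0877
```

```bash
python3 - <<'E'
from h import *
s,c=snap("wrist","w6")
go([.486,.19,.196],-95.6)
s,c=snap("top","t6"); crop(c,350,150,470,270,5,"t6c")
E
```

```text
t 16.0 tcp [0.4863 0.1889 0.3338] rot [ 1.7997e+02 -3.0000e-02 -9.5710e+01] F [ 0.6  1.2 -0.8] w 0.0881 j [ 42.8   2.9  -8.    0.  -79.1  41.5]
units [-0.023  0.006  2.755] n 2.76
turn units -0.017857373279786277
```

View pics/w6.png

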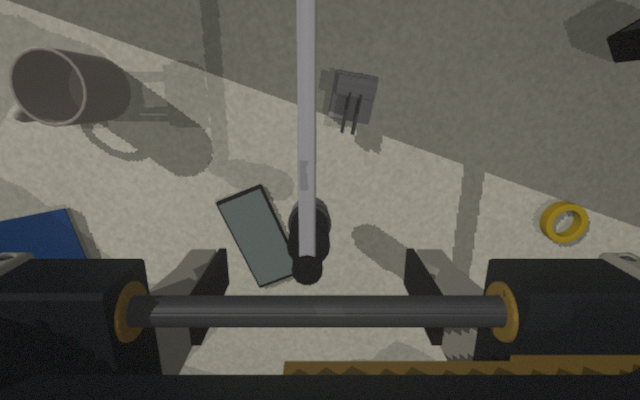

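View pics/t6c.png

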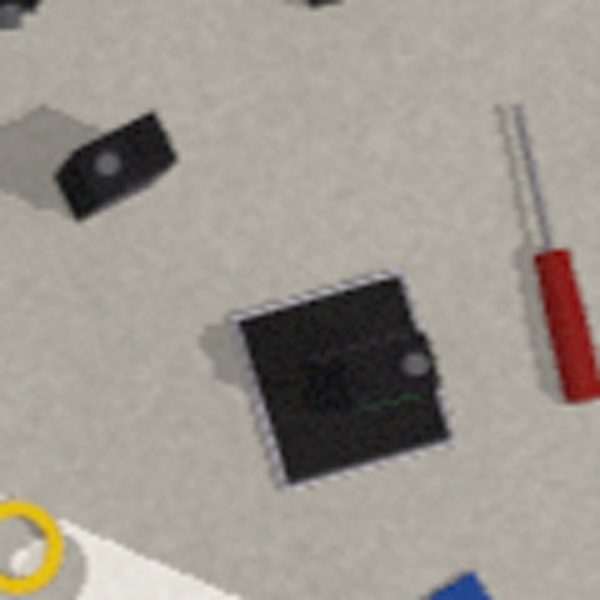

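```bash
python3 - <<'E'
from h import *
t=pickle.load(open("t6.pkl","rb"));c=pickle.load(open("w6.pkl","rb"))
print("hh knob",onplane(t,(433,222.8),.118))
g=c["frame"]; hs=cv2.cvtColor(g,cv2.COLOR_BGR2HSV)
pts=[]
for v in (10,60,110,140,200,235):
    print(v,cv2.cvtColor(g,cv2.COLOR_BGR2GRAY)[v,292:324].tolist())
for uv in [(306,10),(306.5,100),(307.2,200),(307.3,240)]: print(onplane(c,uv,.224).round(4))
T=c["T"]; 
print(onplane(c,(307,268),.235))
E
```

```text
hh knob [ 0.46270399 -0.39263086  0.118     ]
10 [101, 101, 97, 101, 117, 131, 133, 131, 131, 133, 133, 135, 138, 136, 136, 134, 134, 133, 132, 131, 132, 129, 120, 100, 92, 98, 99, 100, 101, 102, 105, 101]
60 [103, 104, 104, 104, 108, 123, 133, 134, 133, 135, 135, 133, 137, 137, 138, 136, 136, 134, 134, 134, 134, 130, 118, 97, 97, 102, 100, 103, 104, 103, 103, 99]
110 [146, 147, 147, 148, 147, 141, 134, 137, 133, 133, 133, 135, 135, 136, 136, 136, 137, 134, 134, 135, 136, 128, 115, 98, 97, 101, 103, 100, 99, 97, 94, 84]
140 [143, 143, 143, 145, 145, 137, 131, 135, 134, 133, 131, 135, 134, 133, 136, 135, 134, 136, 133, 134, 133, 127, 112, 102, 127, 147, 146, 146, 144, 145, 147, 146]
200 [149, 146, 145, 144, 143, 131, 129, 133, 132, 133, 129, 131, 132, 133, 131, 133, 131, 133, 131, 130, 130, 121, 108, 86, 74, 70, 68, 67, 75, 105, 122, 135]
235 [36, 37, 32, 32, 33, 36, 73, 115, 131, 131, 128, 128, 130, 129, 127, 131, 131, 131, 130, 128, 128, 118, 100, 72, 37, 39, 34, 36, 36, 39, 35, 37]
[0.6233 0.1821 0.224 ]
[0.5647 0.188  0.224 ]
[0.4888 0.1956 0.224 ]
[0.4545 0.1992 0.224 ]
[0.43465897 0.20129274 0.235     ]
```

>>> apply_moves([
  [0,[-0.13,0,0.4],0],
  [0,[0,0,0.6],0],
  [0,[0,0,0.5],0],
  [0,[0,0,0.4],0],
  [0,[0,0,0.35],0],
  [0,[0,0,0.3],0],
  [0,[0,0,0.2],0],
  [0,[0,0,0],0],
])

```text
time_s: 17.05
tcp_pos: [0.4869, 0.1956, 0.1961]
eef_rot: [180.0, -0.0, -95.7]
contact_force: [0.4, 0.3, 0.1]
gripper_width: 0.0877
```

```bash
python3 - <<'E'
from h import *
s,c=snap("wrist","w7")
go([.486,.1955,.196],-95.8)
E
```

```text
t 17.1 tcp [0.4872 0.1959 0.1967] rot [-1.7999e+02 -1.0000e-02 -9.5650e+01] F [0.6 0.5 0.1] w 0.0875 j [ 43.3   7.7 -20.6   0.  -61.6  41. ]
units [0.01  0.024 0.014] n 0.02
turn units 0.024461649065358415
```

View pics/w7.png

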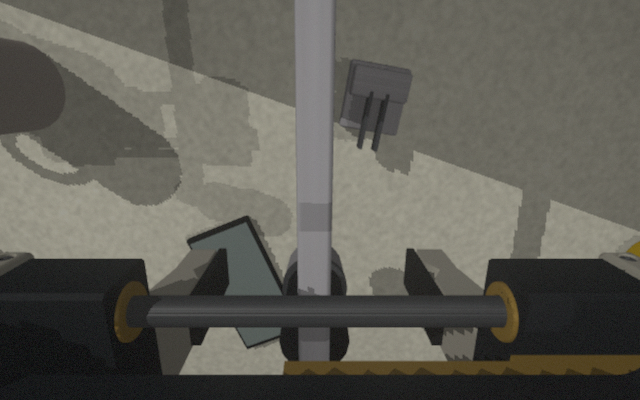

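>>> apply_moves([
  [120,[0,0,0],0],
  [190,[0,0,0],0],
  [215,[0,0,0],0],
  [225,[0,0,0],0],
  [225,[0,0,0],0],
  [225,[0,0,0],0],
  [225,[0,0,0],0],
], squeeze=10)

```text
time_s: 17.98
tcp_pos: [0.4871, 0.196, 0.1965]
eef_rot: [180.0, -0.0, -95.6]
contact_force: [-0.6, 0.2, -0.7]
gripper_width: 0.0232
```

```bash
python3 - <<'E'
from h import *
s,c=snap("wrist","w8")
go([.486,.1955,.196],-95.8)
s,c=snap("scene","s8"); crop(c,330,120,530,270,4,"s8c")
E
```

```text
t 18.025 tcp [0.4871 0.196  0.1966] rot [-180.     -0.    -95.64] F [ 0.2 -0.1 -0.1] w 0.0191 j [ 43.3   7.7 -20.6   0.  -61.6  41. ]
units [0.012 0.021 0.012] n 0.02
turn units 0.026452732715739558
```

View pics/s8c.png

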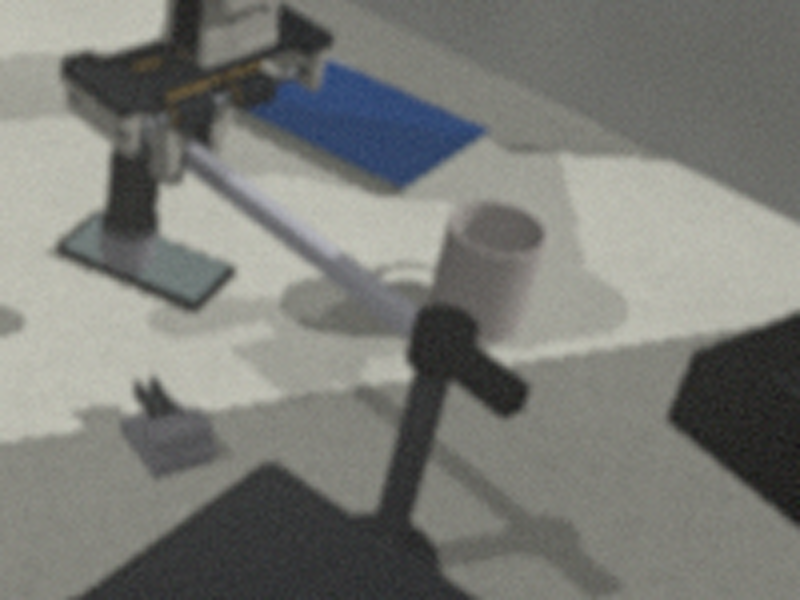

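Still closing; a few more rows.

>>> apply_moves([
  [225,[0,0,0],0],
  [225,[0,0,0],0],
  [225,[0,0,0],0],
  [225,[0,0,0],0],
])

```text
time_s: 18.58
tcp_pos: [0.4871, 0.1961, 0.1966]
eef_rot: [-180.0, 0.0, -95.6]
contact_force: [-0.2, 0.4, -0.5]
gripper_width: 0.0138
```

```bash
python3 - <<'E'
from h import *
s,c=snap("wrist","w8"); g=cv2.cvtColor(c["frame"],cv2.COLOR_BGR2GRAY)
go([.486,.1955,.196],-95.8)
ps=[]
for v in (5,50,100,150,200):
    print(v,g[v,285:345].tolist())
# hinge by triangulation: cap pixel in top, scene
t=pickle.load(open("c0.pkl","rb"));a=t["top"];b=t["scene"]
P=lambda c:c["K"]@np.c_[c["R"],c["t"]]
X=cv2.triangulatePoints(P(a),P(b),np.array([[238.7],[122.5]]),np.array([[330+443/4.],[120+338/4.]]));X=X[:3]/X[3];print("cap tri",X.ravel())
E
```

```text
t 18.625 tcp [0.4871 0.196  0.1966] rot [180.     0.   -95.64] F [ 0.8  0.8 -0.5] w 0.0143 j [ 43.3   7.7 -20.7  -0.  -61.6  41. ]
units [0.013 0.021 0.011] n 0.02
turn units 0.025928576097243194
5 [106, 108, 106, 104, 105, 107, 106, 108, 111, 110, 113, 117, 130, 140, 143, 145, 141, 140, 141, 141, 142, 141, 141, 142, 143, 142, 145, 142, 143, 145, 145, 145, 147, 144, 145, 144, 143, 142, 143, 140, 141, 142, 142, 141, 141, 141, 141, 139, 132, 123, 114, 101, 98, 99, 107, 107, 108, 109, 110, 111]
50 [114, 113, 113, 113, 112, 115, 111, 112, 111, 111, 111, 112, 123, 138, 146, 142, 142, 143, 145, 142, 143, 142, 143, 142, 144, 142, 145, 145, 145, 147, 146, 148, 146, 146, 148, 146, 141, 144, 144, 143, 142, 144, 144, 145, 143, 144, 143, 139, 128, 119, 108, 98, 103, 111, 114, 114, 113, 111, 112, 113]
100 [116, 117, 117, 118, 115, 116, 117, 118, 118, 118, 115, 115, 115, 129, 144, 146, 146, 146, 144, 144, 142, 143, 145, 144, 145, 144, 145, 146, 149, 146, 147, 148, 146, 147, 147, 143, 143, 145, 144, 144, 145, 145, 145, 143, 144, 143, 141, 130, 118, 111, 97, 94, 95, 93, 96, 91, 93, 94, 87, 70]
150 [155, 158, 156, 155, 159, 158, 160, 162, 164, 161, 162, 161, 161, 148, 140, 147, 146, 148, 146, 145, 145, 146, 145, 144, 146, 144, 146, 145, 147, 145, 147, 146, 146, 148, 145, 146, 146, 143, 144, 146, 145, 145, 146, 145, 144, 142, 132, 124, 111, 102, 124, 152, 157, 155, 157, 157, 159, 160, 162, 167]
200 [154, 153, 154, 154, 154, 154, 156, 155, 153, 155, 156, 155, 158, 149, 136, 138, 136, 132, 129, 127, 124, 124, 125, 127, 127, 126, 126, 128, 126, 126, 126, 126, 128, 127, 125, 125, 125, 126, 124, 124, 125, 126, 125, 125, 122, 115, 107, 91, 86, 113, 146, 159, 164, 165, 161, 161, 159, 156, 154, 153]
cap tri [0.74712118 0.16740215 0.22257628]
```

```bash
python3 - <<'E'
from h import *
c=pickle.load(open("w8.pkl","rb"))
A=onplane(c,(315.3,5),.224);B=onplane(c,(314.3,200),.224);d=A-B;print(A,B,np.degrees(np.arctan2(d[1],d[0])))
H=np.array([.747,.169]);G=np.array([.4871,.196]);print(np.linalg.norm(H-G),np.degrees(np.arctan2(*(G-H)[::-1])))
K=np.array([.6745,-.0815])
for yaw in(-176.3,-175.5,-177):
  f=np.array([np.cos(np.radians(yaw)),np.sin(np.radians(yaw))])
  w=K-H;b=w@f;cc=w@w-.32**2
  s=-b+np.sqrt(b*b-cc);M=K+s*f
  a0=np.arctan2(*(G-H)[::-1]);a1=np.arctan2(*(M-H)[::-1])%(2*np.pi)
  print(s,M,"swing deg",np.degrees(a1-a0), a1-a0)
E
```

```text
[0.59713888 0.18514183 0.224     ] [0.52958831 0.19223256 0.224     ] -5.992351508346982
0.2612986988103844 174.0690395663772
0.11698095231693889 [ 0.55776288 -0.08904905] swing deg 59.676956837368934 1.04155938438263
0.11505914826456075 [ 0.55979554 -0.09052744] swing deg 60.12698594794151 1.0494138740919432
0.11870868319936637 [ 0.555954   -0.08771273] swing deg 59.274282685477125 1.0345313946194423
```

>>> apply_moves([
  [225,[0.045,0,0],-0.083],
  [225,[0.09,-0.001,0],-0.167],
  [225,[0.182,-0.003,0],-0.333],
  [225,[0.182,-0.003,0],-0.333],
  [225,[0.182,-0.003,0],-0.333],
  [225,[0.182,-0.003,0],-0.333],
  [225,[0.182,-0.003,0],-0.333],
  [225,[0.182,-0.003,0],-0.333],
  [225,[0.182,-0.003,0],-0.333],
  [225,[0.182,-0.003,0],-0.333],
  [225,[0.182,-0.003,0],-0.333],
  [225,[0.09,-0.001,0],-0.167],
])

```text
time_s: 20.12
tcp_pos: [0.4944, 0.1031, 0.1966]
eef_rot: [180.0, 0.0, -75.1]
contact_force: [-1.4, 1.2, -0.2]
gripper_width: 0.0138
```

```bash
python3 - <<'E'
from h import *
s,c=snap("wrist","w9"); H=np.array([.747,.169])
go([.486,.1955,.196],-95.8)
d=s["tcp_pos"][:2]-H;print(np.linalg.norm(d),np.degrees(np.arctan2(d[1],d[0]))%360)
E
```

```text
t 20.175 tcp [0.4945 0.1028 0.1966] rot [ 1.7999e+02 -1.0000e-02 -7.5090e+01] F [ 0.4 -0.6  0.4] w 0.0142 j [ 34.1   5.8 -22.9   0.  -61.3  70.8]
units [-1.835 -0.314  0.011] n 1.84
turn units 3.4521394636565836
0.2610869629880836 194.63120502723396
```

View pics/w9.png

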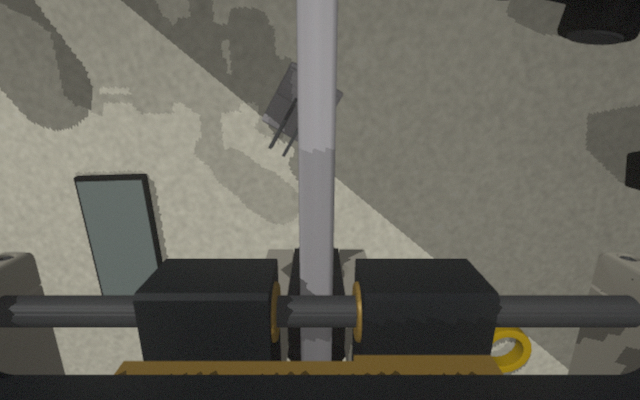

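>>> apply_moves([
  [225,[0.09,-0.001,0],-0.167],
  [225,[0.182,-0.003,0],-0.333],
  [225,[0.182,-0.003,0],-0.333],
  [225,[0.182,-0.003,0],-0.333],
  [225,[0.182,-0.003,0],-0.333],
  [225,[0.182,-0.003,0],-0.333],
  [225,[0.182,-0.003,0],-0.333],
  [225,[0.182,-0.003,0],-0.333],
  [225,[0.182,-0.003,0],-0.333],
  [225,[0.182,-0.003,0],-0.333],
  [225,[0.182,-0.003,0],-0.333],
  [225,[0.182,-0.003,0],-0.333],
])

```text
time_s: 21.68
tcp_pos: [0.5402, 0.01, 0.1966]
eef_rot: [179.9, 0.0, -52.1]
contact_force: [-0.5, 0.1, 1.3]
gripper_width: 0.0137
```

>>> apply_moves([
  [225,[0.182,-0.003,0],-0.333],
  [225,[0.182,-0.003,0],-0.333],
  [225,[0.182,-0.003,0],-0.333],
  [225,[0.182,-0.003,0],-0.333],
  [225,[0.182,-0.003,0],-0.333],
  [225,[0.09,-0.001,0],-0.167],
  [225,[0,0,0],0],
])

```text
time_s: 22.55
tcp_pos: [0.5746, -0.0266, 0.1966]
eef_rot: [179.9, -0.0, -41.2]
contact_force: [-1.4, -3.7, 2.4]
gripper_width: 0.014
```

```bash
python3 - <<'E'
from h import *
s,c=snap("wrist","w10"); H=np.array([.747,.169])
go([.486,.1955,.196],-95.8)
d=s["tcp_pos"][:2]-H;print(np.linalg.norm(d),np.degrees(np.arctan2(d[1],d[0]))%360)
print("mic",H+d/np.linalg.norm(d)*.32)
s,c=snap("scene","s10");crop(c,220,120,420,270,4,"s10c")
E
```

```text
t 22.6 tcp [ 0.5744 -0.0264  0.1966] rot [179.95  -0.   -41.22] F [-1.9 -3.1  2.2] w 0.0135 j [ 16.9  12.5 -14.7   0.  -62.9 121.9]
units [-4.255 -2.173  0.009] n 4.25
turn units 9.096282006593372
0.260718921996932 228.5940932593898
mic [ 0.53535546 -0.07101372]
```

View pics/w10.png

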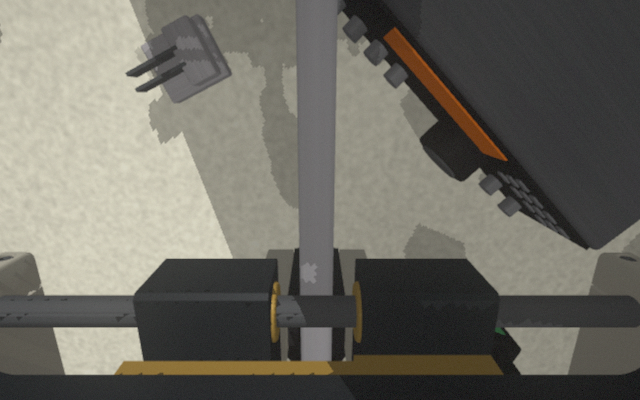

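View pics/s10c.png

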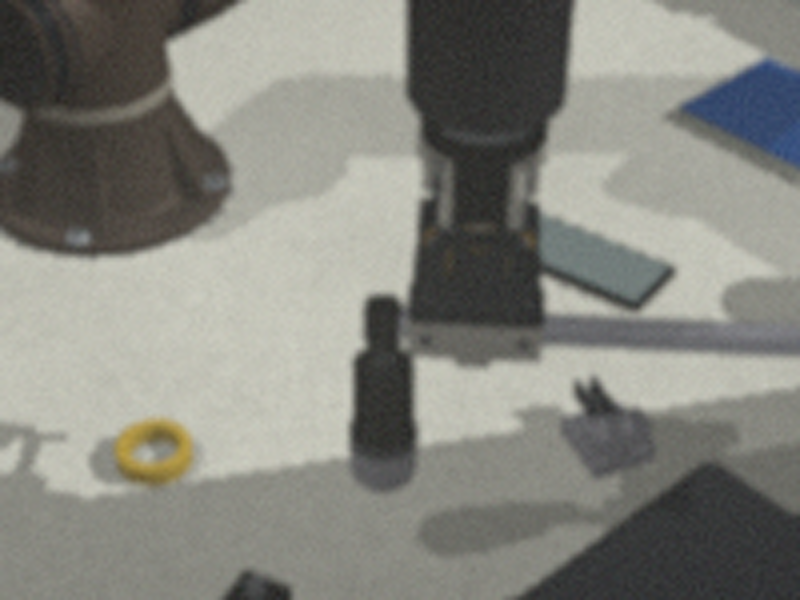

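```bash
python3 - <<'E'
from h import *
c=pickle.load(open("w10.pkl","rb"));f=c["frame"][0:260,330:630]
f=cv2.convertScaleAbs(f,alpha=2.2,beta=10)
cv2.imwrite("pics/w10c.png",cv2.resize(f,None,fx=2.6,fy=2.2,interpolation=cv2.INTER_CUBIC))
E
```

```text
(no output)
```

View pics/w10c.png

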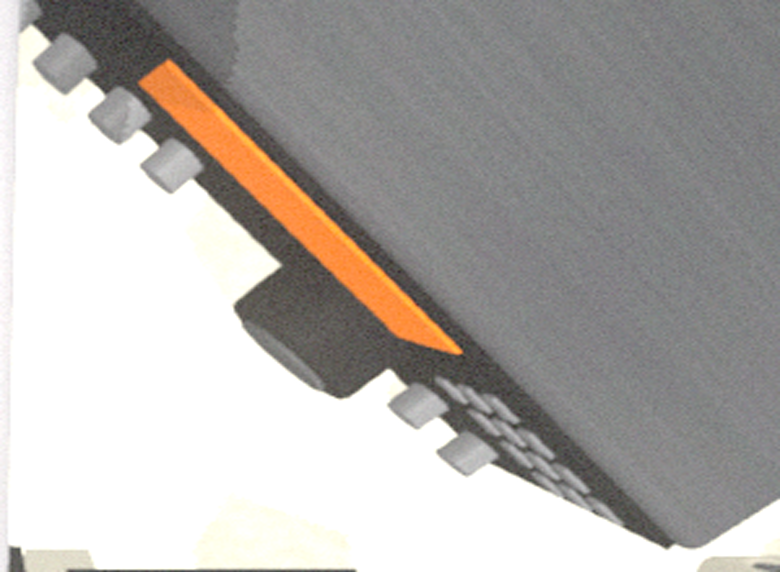

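```bash
python3 - <<'E'
from h import *
c=pickle.load(open("w10.pkl","rb"))
q=lambda x,y:(330+(x+.5)/2.6-.5,(y+.5)/2.2-.5)
A=onplane(c,q(240,312),.046);B=onplane(c,q(343,397),.046);print("knob ends",A,B,np.linalg.norm(A-B),(A+B)/2)
E1=onplane(c,q(150,15),.117);E2=onplane(c,q(672,530),.117);d=(E2-E1)[:2];print(E1,E2,np.degrees(np.arctan2(d[1],d[0])))
L=onplane(c,q(170,60),.08);R=onplane(c,q(462,352),.08);d=(R-L)[:2];print(np.degrees(np.arctan2(d[1],d[0])))
E
```

```text
knob ends [ 0.67279619 -0.05637784  0.046     ] [ 0.67926043 -0.108005    0.046     ] 0.052030279623113816 [ 0.67602831 -0.08219142  0.046     ]
[0.69482726 0.04384676 0.117     ] [ 0.71192838 -0.1746891   0.117     ] -85.5255436725422
-86.12200631953421
```

>>> apply_moves([
  [225,[0.09,-0.001,0],-0.167],
  [225,[0.137,-0.002,0],-0.25],
  [225,[0.137,-0.002,0],-0.25],
  [225,[0.091,-0.001,0],-0.167],
  [225,[0.037,0,0],-0.067],
  [225,[0,0,0],0],
  [225,[0,0,0],0],
])

```text
time_s: 23.52
tcp_pos: [0.5937, -0.0418, 0.1966]
eef_rot: [179.9, 0.0, -35.8]
contact_force: [-3.1, -5.1, 1.9]
gripper_width: 0.0139
```

```bash
python3 - <<'E'
from h import *
s,c=snap("wrist","w11"); H=np.array([.747,.169])
go([.486,.1955,.196],-95.8)
d=s["tcp_pos"][:2]-H;print(np.linalg.norm(d),np.degrees(np.arctan2(d[1],d[0]))%360)
M=H+d/np.linalg.norm(d)*.32
K=np.array([.6755,-.082]);a=np.radians(-175.9);f=np.array([np.cos(a),np.sin(a)]);w=M-K
print("mic",M,"out",w@f,"lateral",w@np.array([-f[1],f[0]]))
s,c=snap("scene","s11");crop(c,220,120,420,270,4,"s11c")
s,c=snap("top","t11");crop(c,260,130,390,230,6,"t11c")
E
```

```text
t 23.575 tcp [ 0.5937 -0.0418  0.1965] rot [179.93   0.   -35.76] F [-3.1 -5.6  1.3] w 0.0136 j [ 14.8  14.3 -12.2   0.  -63.5 129.4]
units [-4.521 -2.593  0.008] n 4.52
turn units 10.006747069618072
0.2606644170039318 233.9670092775943
mic [ 0.55875969 -0.08977709] out 0.11699759339704623 lateral -0.0005894444912022974
```

View pics/s11c.png

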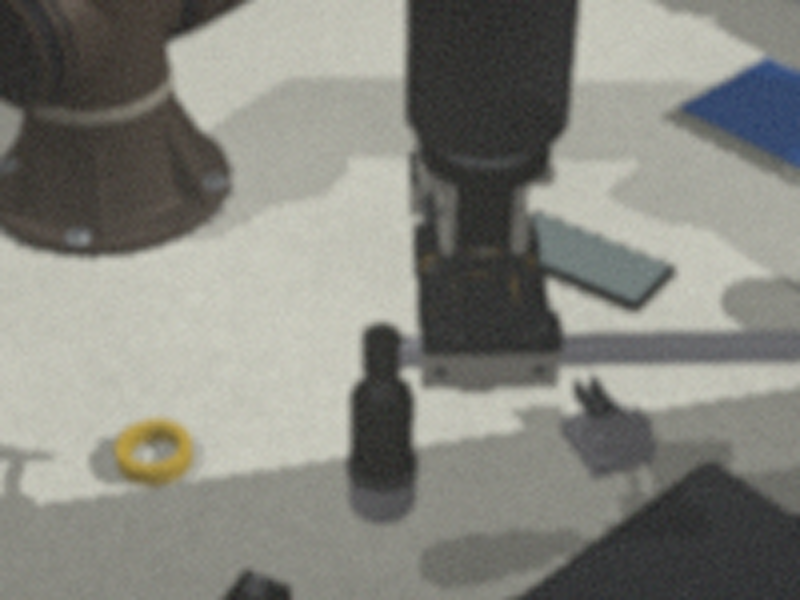

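View pics/t11c.png

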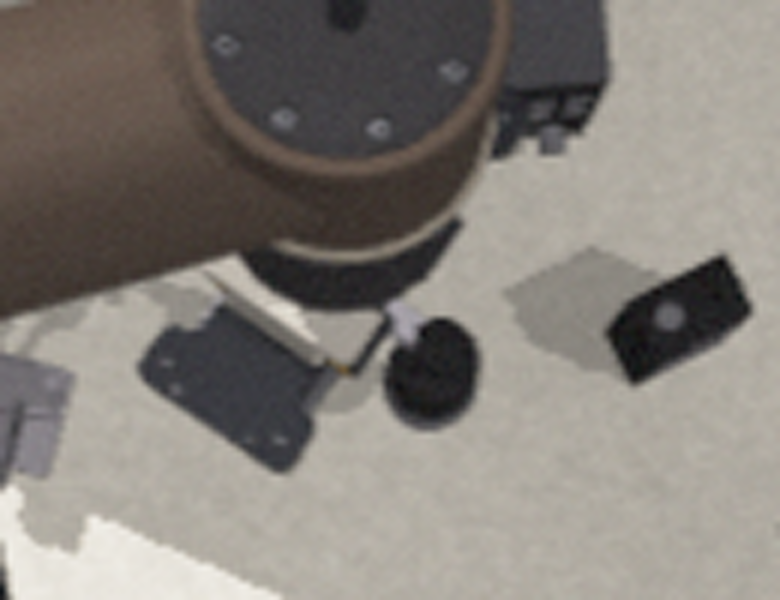

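```bash
python3 - <<'E'
from h import *
a=pickle.load(open("t11.pkl","rb"));b=pickle.load(open("s11.pkl","rb"))
print(proj(a,np.array([.5588,-.0898,.08])),proj(a,np.array([.5588,-.0898,.24])))
q=lambda x,y:(260+(x+.5)/6-.5,130+(y+.5)/6-.5)
print(q(430,383),q(437,362),onplane(a,q(430,383),.08),onplane(a,q(437,362),.235))
qs=lambda x,y:(220+(x+.5)/4-.5,120+(y+.5)/4-.5)
for z in(.08,.13,.24): print("scene",z,proj(b,np.array([.5588,-.0898,z])))
print(qs(382,500),qs(381,440),qs(382,335))
E
```

```text
[330.34917246 194.58945511] [333.10302466 186.77073328]
(331.25, 193.41666666666666) (332.4166666666667, 189.91666666666666) [ 0.56241665 -0.092689    0.08      ] [ 0.55097222 -0.0880028   0.235     ]
scene 0.08 [316.02221168 244.96889672]
scene 0.13 [316.00724548 232.01950192]
scene 0.24 [315.97071688 200.4133785 ]
(315.125, 244.625) (314.875, 229.625) (315.125, 203.375)
```

>>> apply_moves([
  [225,[0,0.02,0],0],
  [225,[0,0,0],0],
  [200,[0,0,0],0],
  [180,[0,0,0],0],
  [140,[0,0,0],0],
  [80,[0,0,0],0],
  [0,[0,0,0],0],
  [0,[0,0,0],0],
  [0,[0,0,0],0],
  [0,[0,0,0],0],
])

```text
time_s: 24.92
tcp_pos: [0.5934, -0.042, 0.1966]
eef_rot: [180.0, 0.0, -35.8]
contact_force: [-0.2, -1.2, -0.1]
gripper_width: 0.08
```

>>> apply_moves([
  [0,[0,0,-0.2],0],
  [0,[0,0,-0.4],0],
  [0,[0,0,-0.7],0],
  [0,[0,0,-0.9],0],
  [0,[0,0,-0.7],0],
  [0,[0,0,-0.4],0],
  [0,[0,0,0],0],
])

```text
time_s: 25.8
tcp_pos: [0.5941, -0.042, 0.3642]
eef_rot: [-179.8, -0.2, -35.8]
contact_force: [0.0, 0.1, -0.7]
gripper_width: 0.0874
```

```bash
python3 - <<'E'
from h import *
s,c=snap("wrist","w12")
go([.58,.17,.36],-35)
E
```

```text
t 25.85 tcp [ 0.5935 -0.0419  0.3625] rot [-1.7992e+02 -6.0000e-02 -3.5780e+01] F [ 0.3 -0.5 -0.6] w 0.0873 j [ 14.8   9.7   3.4  -0.  -83.6 129.5]
units [-2.697 -3.281  0.052] n 3.28
turn units -0.13001656532387548
```

View pics/w12.png

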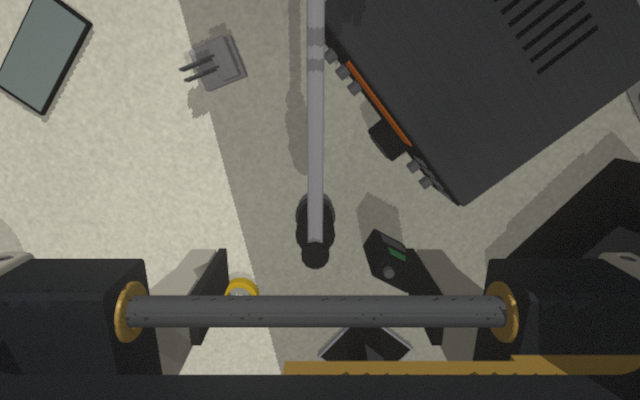

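>>> apply_moves([
  [0,[-0.5,-0.4,0],0],
  [0,[-0.8,-0.64,0],0],
  [0,[-0.8,-0.64,0],0],
  [0,[-0.8,-0.64,0],0],
  [0,[-0.8,-0.64,0],0],
  [0,[-0.8,-0.64,0],0],
  [0,[-0.6,-0.5,0],0],
  [0,[-0.4,-0.3,0],0],
  [0,[0,0,0],0],
  [0,[0,0,0],0],
])

```text
time_s: 27.1
tcp_pos: [0.4988, 0.2968, 0.3609]
eef_rot: [179.9, 0.0, -35.8]
contact_force: [0.3, -0.5, -0.7]
gripper_width: 0.0877
```

```bash
python3 - <<'E'
from h import *
s,c=snap("top","t13");crop(c,220,100,460,260,3,"t13c");crop(c,300,130,360,200,8,"t13m")
go([.58,.17,.36],-35)
s,c=snap("scene","s13")
E
```

```text
t 27.15 tcp [0.499  0.2966 0.3612] rot [179.95   0.   -35.81] F [-0.1  0.9 -0.7] w 0.0879 j [ 50.    8.4   1.6   0.  -83.3  94.2]
units [2.795 1.105 0.024] n 2.8
turn units -0.13449089416266227
```

View pics/t13c.png

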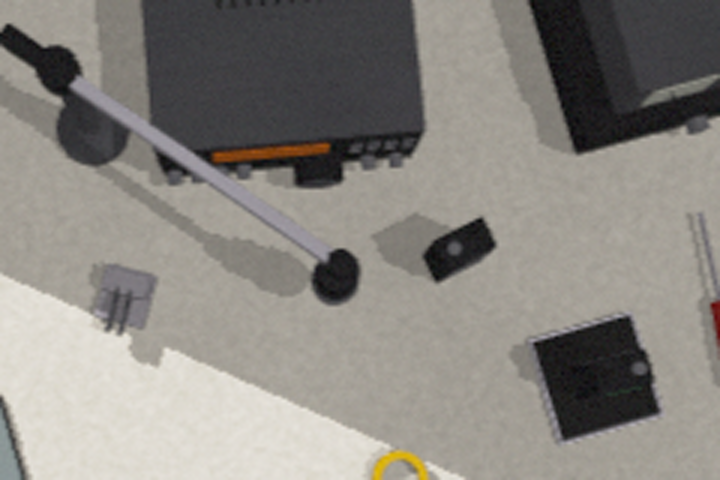

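View pics/t13m.png

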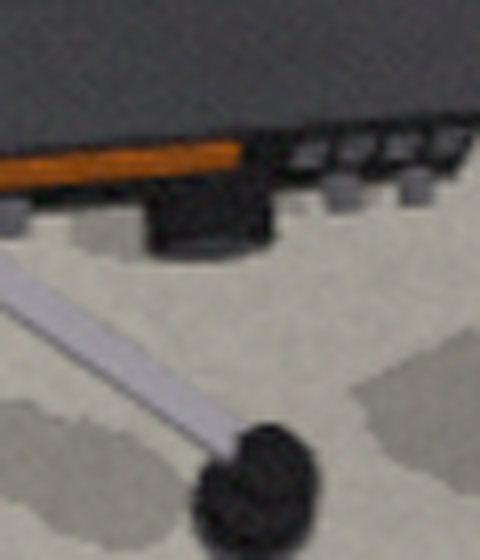

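View pics/s13.png

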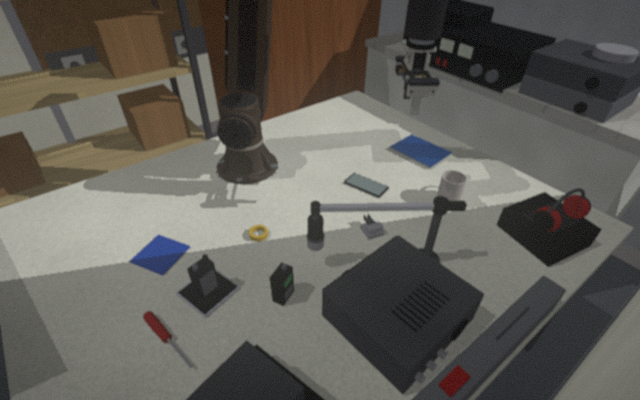

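```bash
python3 - <<'E'
from h import *
a=pickle.load(open("t13.pkl","rb"));b=pickle.load(open("s13.pkl","rb"));z=pickle.load(open("c0.pkl","rb"))
crop(a,315,170,350,210,14,"t13g"); crop(b,295,190,345,255,9,"s13m")
d=cv2.absdiff(a["frame"],z["top"]["frame"]).max(2);
E
```

```text
(no output)
```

View pics/t13g.png

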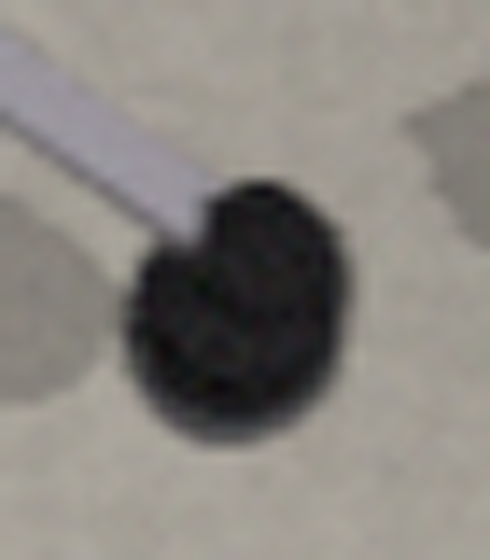

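View pics/s13m.png

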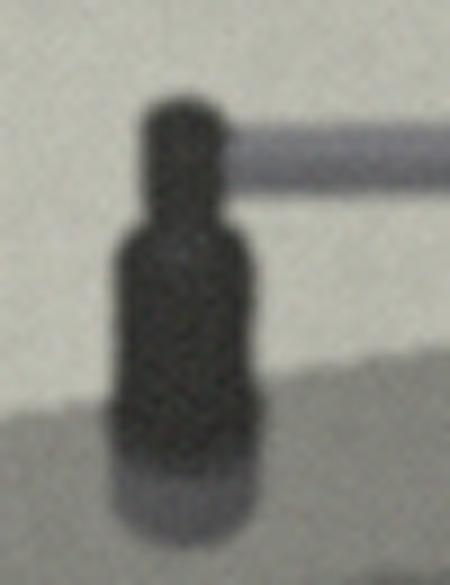

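```bash
python3 - <<'E'
from h import *
from scipy.optimize import fsolve
a=pickle.load(open("t13.pkl","rb"));b=pickle.load(open("s13.pkl","rb"))
K=np.array([.6755,-.082])
for zt in(.09,.11,.13):
  g=lambda p:[proj(a,np.array([*p,zt]))[0]-331.5, proj(b,np.array([*p,zt]))[0]-315.1]
  M=fsolve(g,[.56,-.09])
  for y in(-176.3,-175.5):
    t=np.radians(y);f=np.array([np.cos(t),np.sin(t)]);w=M-K;print(zt,M,w@f,w@np.array([-f[1],f[0]]))
E
```

```text
0.09 [ 0.55868724 -0.09287729] 0.11727121238265924 0.0033164221610724296
0.09 [ 0.55868724 -0.09287729] 0.11730608573934578 0.0016787370736597626
0.11 [ 0.55740999 -0.09185627] 0.11847991013194539 0.00221510978668286
0.11 [ 0.55740999 -0.09185627] 0.1184992889476404 0.0005606559948339001
0.13 [ 0.55613274 -0.09083526] 0.11968860788123133 0.0011137974122932082
0.13 [ 0.55613274 -0.09083526] 0.1196924921559348 -0.0005574250839920419
```

Mic lateral error comes out at about 0–3 mm; handheld is upright and centred; the gripper is clear. Handing in.

```bash
python3 -c "
from plant import close_job
print(close_job())"
```

```text
the job is handed in; nothing more can be done
None
```

The radio station is set up and the job is handed in at about 27 s of the 64 s allowed.

- **Handheld:** I took the handheld nearest the base, at (0.458, −0.006), and set it on the aluminium pad. I lowered it to a light contact of about 10 N, then opened the gripper. The later pictures show it upright and within about 2 mm of the pad's centre.
- **Boom:** I gripped the bar and swung it counter-clockwise about 60° (1.04 rad) at 16°/s. The largest force reading during the swing was about 6.5 N. I then let go and moved the arm clear.
- **Last checks:** The microphone hangs about 117 mm out from the tuning knob. The wrist geometry puts it about 1 mm off the knob line, and the top and scene views put it within about 3 mm. Those two estimates of its sideways position differ by about 2 to 3 mm. The boom stayed put after release.
- **Other things on the desk:** They look unmoved in the pictures, judged by eye only; I measured no shifts. No check failed.

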